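# Reset the dropped trip lever behind the guard with the reset hook

## Robot

A 6-joint arm with a two-finger parallel gripper is mounted at the origin on a cart in front of the work surface, level with it; the furniture and walls round the work are solid. World frame = base frame: x ahead of the robot, y to its left, z up, the work surface at z = 0. Lengths are in m, angles in rad, forces in N, time in s.
With the tool pointing down it reaches from about 0.35 to 0.85 m from the base axis. Payload 8.1 kg.
Tool frame: the origin (TCP) lies at the very end of the fingers, on their centre line; the grasp point (between the pads) lies 19 mm behind it; x points along the fingers, y is the direction in which the jaws open and shut, and the axes are right-handed (so a half turn about x gives the same grasp; the last joint's range is limited). The gripper opens to 93 mm and grips with 3 to 60 N. Pads are 15 mm wide; open, the fingers measure 128 mm over their backs; the gripper's body (75 mm by 188 mm) begins 65 mm behind the grasp point.
Start: joints at [-1.207, 0.13, 1.488, -0, 1.523, -0.085], TCP at [0.26, -0.541, 0.189] pointing down, gripper open.
Joint ranges: [-2.96, 2.96], [-0.89, 2.26], [0.02, 2.5], [-1.34, 4.48], [0, 2.73], [-2.66, 2.66]. Speed limits (rad/s): [2.39, 2.39, 2.79, 3.14, 3.14, 3.14].

## Interface

Orientations are given as a rotation vector (axis times angle).
In Python, from plant import * gives the robot as it stands. The module is installed in compiled form; this text tells all that it offers.
- The arm moves only by the tool apply_moves, never from a script. Its argument "series" is a list of rows, each an object with "jaw": the gripper's target within -1 to 1 (shut at 1, half-way at 0, fully open at -1); "linear": the shift along the tool's x, y, z normalised to -1 to 1, where 1 is 0.6 m, a list of three; "roll": the turn about the tool's x normalised to -1 to 1, where 1 is 30 degrees. A call has 1 to 20 rows; each row is the pose to reach, as a shift and turn from the pose measured when the call began, along the tool's axes at that moment; what a row does not reach only later rows make up. A row lasts 1/8 s, in which the tool goes at most 62.5 mm and 10.7 degrees, less where a joint would pass 70% of its speed; a pose out of reach is approached as far as the arm can. A call with a number of a shift or a turn outside -1 to 1 is refused whole. A call with a gripper value outside its range is refused whole. The fingers move at their own pace and stop on an object; "force" is the grip in N (left out, the last holds). Time passes only in rows, so rows that repeat a pose let the fingers close. It gives the time, the measured TCP pose, the force and the opening at its end, in the units of the state.
- read_state(): the state, without advancing time (a new reading comes with each control period).
- read_camera(name): name is "scene" or "top" or "wrist"; returns a dict with "pixels" (400x640x3 uint8, blue, green, red), "intrinsics" (3x3 intrinsics, pixels), "rvec" (rotation vector, rad) and "tvec" (3), from world to camera coordinates, as OpenCV has them; the wrist camera has in their place "tool_from_camera" (4x4, takes a point from camera to tool coordinates, whose origin is the TCP and whose axes are the tool frame's). Camera axes: x right, y down, z forward; pixel columns grow to the right and rows downward; lengths in m; the calibration is good to about 2 mm. A picture is of the moment at which its call begins: read the wrist's pose just before it. There is no depth.
- close_job(): hands the job in, once; it reports no verdict.
The state is a dict: "t": time; "q": joint angles; "dq": joint speeds; "joint_torque": joint torques, N m; "tool_pos": TCP position; "orientation": TCP orientation; "force": force on the tool from outside, world axes, zero at the start; "wrist_torque": the same for the moment, N m; "opening": finger opening in m.
Only numpy, scipy, OpenCV 4.12 (cv2) and the standard library are available. Lean on these libraries where they do the work, as an engineer would, in place of code of your own. Each camera call takes 0.05 s, during which the arm holds its last target. There are 200 camera calls.

## Task

The feed drive's overload lever has dropped behind its fixed guard. Take the reset hook off its hanger, reach over the guard with it and gently draw the lever up from underneath until its catch takes hold, stopping as soon as you feel the rubber buffer, so that the lever stays up by itself. Then hang the hook back upright on its hanger and let go, leaving everything else on the bench where it is.

Things in the scene. Friction and masses are not known exactly. Their poses are not given: they have to be found in the camera images.
- hook_grip (a point): centre of the reset hook's square wooden handle (20 x 20 mm, 62 mm tall, faces along the point's x and y; grasp it from above, half-way up). The hook is an upright tool of 0.14 to 0.24 kg: handle, brass ferrule, steel collar 32 mm across, then a straight 8 mm round rod down, bent at its foot. Hung, it may be turned some 17 degrees in the hanger.
- hook_foot (a point): middle of the upper side of the hook's level foot, 157 mm below the handle's centre and 19 mm out along the hook's +y from the rod's axis. The foot (8 mm round) runs along +y from the rod; its end turns up 38 mm out from the rod's axis, standing 10 mm above this upper side. Free width between rod and turned-up end: 28 mm.
- hook_seat (a point): point on the hook's axis at the flat underside of its collar, 49 mm below the handle's centre; z is up along the hook, +y is the way its foot points.
- reset_hook: the reset hook, origin and axes as hook_seat.
- hanger: post bolted to the bed, with a level fork of two tines on top, slot 16 mm wide, open towards the hanger's -x (the robot); origin on the bed under the seat. Lips 4 mm high cross the tine ends 22 mm in front (-x) of the seat and the post 24 mm behind it: the collar comes out and in along -x/+x only when raised at least 5 mm (10 is safe).
- hanger_seat (a point): centre of the seat on the fork's upper side, 135 mm above the bed, where the hook's axis and its collar's underside belong; axes as the hanger's.
- trip_unit: grey trip unit bolted down; origin on the bed, +x away from the robot. Housing 127 mm high, front face at x = -0.002. Fixed guard before it: sheet at x = -0.0665, cheeks at y = -0.0835 and 0.0835, top edge 138 mm high. The pocket inside, reached from above, is 63 mm deep and 164 mm wide, floor at z = 0.010; the lever stands out into its middle (y = 0).
- trip_lever (a joint): lift of the lever, m: 0 = dropped. A spring pulls it down; lifting takes 5 to 8 N. At 0.015 to 0.040, set differently each time and not to be seen, it pushes a sprung catch aside (up to 10 N), which snaps under it and holds it; 2 mm higher is a rubber buffer (12 N per mm). A pull of 12 to 15 N is on the buffer; over 20 N does damage. Let go uncaught, it drops.
- lever_under (a point): middle of the lever's underside, 50 mm above the bed when dropped; axes as the unit's. The lever is a level steel tab 16 mm wide (unit's y), 6 mm thick, standing out 42 mm from the housing towards the guard, with a rolled end 10 mm across; this point lies 24 mm out from the housing.
- block_18: bystander: dark finger-jointed wooden block 45 x 122 x 26 mm between hanger and trip unit.
- block_15: bystander: dark finger-jointed wooden block 48 x 160 x 26 mm behind the hanger.
- block_16: bystander: light finger-jointed wooden block 60 x 133 x 26 mm near the front edge, left.
- spanner_17: bystander: flat steel spanner 211 mm long near the bed's front edge.
- wedge_0: bystander: small wooden wedge 30 x 100 x 20 mm near the vice.
- tea_mug: bystander: white mug, 95 mm tall, behind the trip unit.

How it is judged:
On the way, in this order (a step that is already met when the one before it is completed fails the run):
1. the hook is off its hanger (distance between hook_seat and hanger_seat above 0.05 m), for 0.1 s.
2. the lever is caught: it stays up with the hook no longer bearing on it (value of joint trip_lever above 0.013 m and contact force between reset_hook and trip_lever below 0.1 N), for 0.4 s.
At the end, for the whole second after the job is handed in: The lever stays up on its catch (13 mm or more above its dropped place) and the hook hangs upright (within 0.1 rad) and at rest in the hanger, its axis within 10 mm of the seat and its collar within 3 mm of the fork's height (value of joint trip_lever above 0.013 m and horizontal distance between hook_seat and hanger_seat below 0.01 m and z of hook_seat in the frame of hanger_seat between -0.003 and 0.003 m and angle between hook_grip's own z axis and vertical below 0.1 rad and linear speed of reset_hook below 0.02 m/s); the robot touches nothing.
It fails at once if the hook bears on the lever or the guard with more than 20 N (contact force between reset_hook and trip_unit above 20 N).
It fails at once if the robot itself touches the trip unit or its lever (contact force between any of the arm, the fingers and trip_unit above 1 N).
It fails at once if a bystander is pushed more than 20 mm from its place (distance of any of block_18, block_15, block_16, spanner_17, wedge_0, tea_mug from where it was at the start of the episode above 0.02 m).
It also fails if it takes over 67 s, if anything falls off the work surface, if the arm or the gripper's body presses on something with over 40 N, if the wrist force passes 120 N, or if a joint passes its speed limit or range.

## Working session

There is one attempt and no reset: what is moved stays moved. The work goes in short steps, Python scripts to look and compute and a tool call to move; the robot and the scene stay as the last step left them, time stands still between calls to the robot, and variables do not carry over. Pictures are saved under pics/ and viewed, about 8 in all and at most 12, crops included, and the job is handed in when it is done.

Besides the shell and the picture viewer there is one more tool, called after "Call:" in YAML: its name, and indented under it one key for each argument. apply_moves: Moves the arm, as the interface text tells. Its arguments: {"type":"object","properties":{"series":{"type":"array"},"force":{"type":"number"}},"required":["series"]}

```bash
mkdir -p pics; cat > h.py <<'E'
from plant import *
import numpy as np, cv2
from scipy.spatial.transform import Rotation as R
def cam(n):
    s=read_state(); c=read_camera(n); K=np.array(c["intrinsics"])
    if n=="wrist":
        T=np.eye(4);T[:3,:3]=R.from_rotvec(s["orientation"]).as_matrix();T[:3,3]=s["tool_pos"]
        T=T@np.array(c["tool_from_camera"]); Rw,o=T[:3,:3],T[:3,3]
    else:
        M=R.from_rotvec(np.ravel(c["rvec"])).as_matrix(); Rw=M.T; o=-M.T@np.ravel(c["tvec"])
    return np.array(c["pixels"]),K,Rw,o
def ray(K,Rw,o,u,v):
    return Rw@np.linalg.inv(K)@np.array([u,v,1.])
def onz(c,u,v,z):
    _,K,Rw,o=c; d=ray(K,Rw,o,u,v); return o+d*(z-o[2])/d[2]
def proj(c,p):
    _,K,Rw,o=c; q=K@(Rw.T@(np.array(p)-o)); return q[:2]/q[2]
def save(c,n): cv2.imwrite("pics/"+n+".png",c if isinstance(c,np.ndarray) else c[0])
E
python3 - <<'E'
from h import *
import pickle
s=read_state();print({k:np.round(v,3) for k,v in s.items()})
d={n:cam(n) for n in("scene","top","wrist")}
pickle.dump(d,open("c0.pkl","wb"))
for n in d: save(d[n],n+"0"); print(n,d[n][3].round(3),d[n][2].round(2).tolist(),d[n][1].round(0).tolist())
print(R.from_rotvec(s["orientation"]).as_matrix().round(3))
E
```

```text
{'t': np.float64(0.0), 'q': array([-1.207,  0.131,  1.489, -0.   ,  1.523, -0.085]), 'dq': array([ 0.   , -0.001, -0.001, -0.001, -0.001,  0.   ]), 'joint_torque': array([ 2.0000e-03, -5.5983e+01, -4.9176e+01,  7.7000e-02,  3.5000e-02,
       -0.0000e+00]), 'tool_pos': array([ 0.26 , -0.54 ,  0.188]), 'orientation': array([ 1.973,  0.452, -1.973]), 'force': array([0.052, 0.36 , 0.833]), 'wrist_torque': array([-0.017, -0.027,  0.062]), 'opening': np.float64(0.093)}
scene [-0.067  0.761  0.902] [[-0.72, -0.43, 0.54], [-0.69, 0.44, -0.57], [0.01, -0.78, -0.62]] [[430.0, 0.0, 320.0], [0.0, 430.0, 202.0], [0.0, 0.0, 1.0]]
top [0.422 0.085 1.095] [[-0.01, -0.98, 0.19], [-1.0, 0.01, -0.01], [0.01, -0.19, -0.98]] [[380.0, 0.0, 322.0], [0.0, 380.0, 200.0], [0.0, 0.0, 1.0]]
wrist [ 0.323 -0.51   0.384] [[0.43, -0.87, -0.23], [-0.9, -0.42, -0.11], [-0.0, 0.25, -0.97]] [[294.0, 0.0, 322.0], [0.0, 294.0, 198.0], [0.0, 0.0, 1.0]]
[[-0.001  0.434 -0.901]
 [ 0.002 -0.901 -0.434]
 [-1.    -0.002 -0.   ]]
```

View pics/scene0.png

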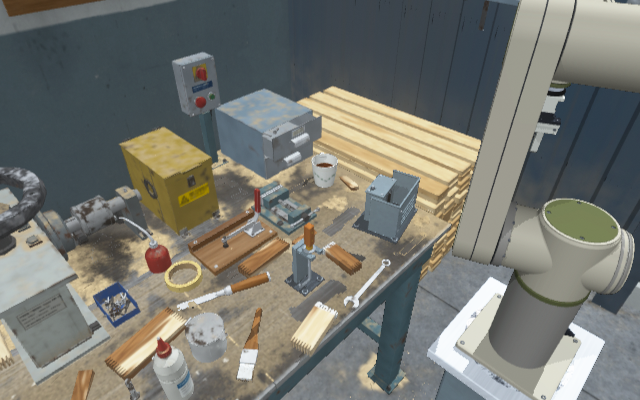

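View pics/top0.png

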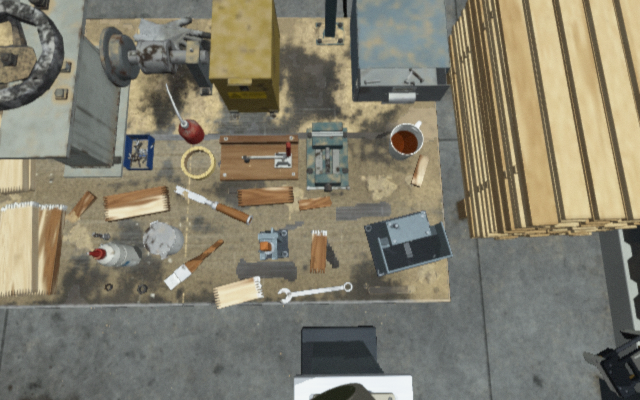

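The scene view shows the orange hook handle at (309,236) on the hanger, with the trip unit at (391,205). In the top view the handle is at about (266,242) and the trip unit at about (408,242), turned slightly. Next I'll enlarge both.

```bash
python3 - <<'E'
from h import *
import pickle
d=pickle.load(open("c0.pkl","rb"))
def cr(n,x,y,w,h,k): return cv2.resize(d[n][0][y:y+h,x:x+w],None,fx=k,fy=k,interpolation=cv2.INTER_CUBIC)
a=np.hstack([cr("top",355,200,100,75,4),cr("top",230,210,100,75,4)])
b=np.hstack([cr("scene",350,160,100,75,4),cr("scene",270,220,100,75,4)])
save(np.vstack([a,b]),"crop0")
E
```

```text
(no output)
```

View pics/crop0.png

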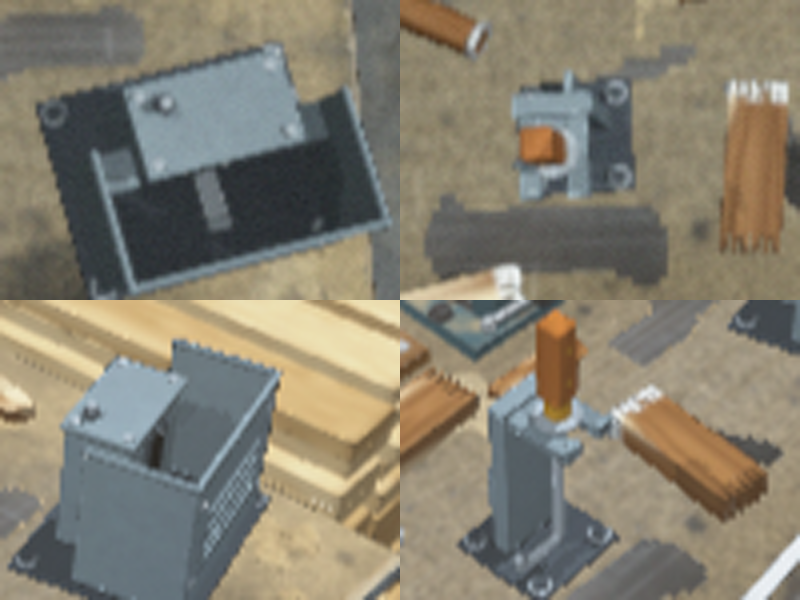

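The crops show the guard's top corners, the housing top, the lever tab (top view, about (408,250)), the handle top (about (265,246)) and the hook's foot pointing left of the robot (+y). Now to compute positions.

```bash
python3 - <<'E'
from h import *
import pickle
d=pickle.load(open("c0.pkl","rb")); t,s=d["top"],d["scene"]
T=lambda x,y:(355+x/4,200+y/4); H=lambda x,y:(230+(x-400)/4,210+y/4)
S2=lambda x,y:(270+(x-400)/4,220+(y-300)/4); S1=lambda x,y:(350+x/4,160+(y-300)/4)
for n,(x,y),z in [("gFL",(132,292),.138),("gFR",(388,225),.138),("gBR",(348,90),.138),("gBL",(95,152),.138),("h1",(125,88),.127),("h2",(275,45),.127),("h3",(300,135),.127),("h4",(145,178),.127),("levroot",(206,170),.056),("levend",(218,230),.056)]:
    print(n,onz(t,*T(x,y),z).round(4))
for n,(x,y),z in [("handletop",(541,146),.215),("tineL",(530,197),.135),("tineR",(580,197),.135),("collar",(570,147),.14)]:
    print(n,onz(t,*H(x,y),z).round(4))
for n,(x,y),z in [("handletop",(558,325),.215),("rod bend",(550,548),.02),("foot end",(518,565),.02)]:
    print("S",n,onz(s,*S2(x,y),z).round(4))
for n,(x,y),z in [("gFL",(197,490),.138),("gFR",(278,372),.138),("gBR",(175,345),.138),("hFL",(68,425),.127),("hFR",(120,358),.127),("h",(185,380),.127)]:
    print("S",n,onz(s,*S1(x,y),z).round(4))
E
```

```text
gFL [ 0.4211 -0.0846  0.138 ]
gFR [ 0.4601 -0.2466  0.138 ]
gBR [ 0.5452 -0.2278  0.138 ]
gBL [ 0.5079 -0.0652  0.138 ]
h1 [ 0.5497 -0.088   0.127 ]
h2 [ 0.5765 -0.1862  0.127 ]
h3 [ 0.5181 -0.1985  0.127 ]
h4 [ 0.492  -0.0981  0.127 ]
levroot [ 0.5021 -0.1534  0.056 ]
levend [ 0.4615 -0.1593  0.056 ]
handletop [0.4847 0.209  0.215 ]
tineL [0.4589 0.2267 0.135 ]
tineR [0.4585 0.1955 0.135 ]
collar [0.4892 0.2015 0.14  ]
S handletop [0.4823 0.2154 0.215 ]
S rod bend [0.484  0.2232 0.02  ]
S foot end [0.4888 0.2484 0.02  ]
S gFL [ 0.4187 -0.0791  0.138 ]
S gFR [ 0.4588 -0.2421  0.138 ]
S gBR [ 0.5378 -0.2164  0.138 ]
S hFL [ 0.5407 -0.0872  0.127 ]
S hFR [ 0.5668 -0.1851  0.127 ]
S h [ 0.5122 -0.1965  0.127 ]
```

```bash
cat >> h.py <<'E'
def go(x,y,z,yaw):
    """yaw of tool y axis in world, deg"""
    s=read_state(); M=R.from_rotvec(s["orientation"]).as_matrix()
    l=M.T@(np.array([x,y,z])-s["tool_pos"])/.6
    y0=np.degrees(np.arctan2(M[1,1],M[0,1]))
    print("linear",l.round(4).tolist(),"roll",round(-(yaw-y0)/30,4),"| t",round(float(s["t"]),2),"pos",s["tool_pos"].round(4),"yaw",y0.round(2),"F",s["force"].round(2),"tilt",M[:,0].round(4))
E
python3 -c "
from h import *
go(.42,-.1,.38,-36)"
```

```text
linear [-0.3181, -0.5458, -0.5583] roll -0.9429 | t 0.15 pos [ 0.2602 -0.5401  0.1886] yaw -64.29 F [-0.2   0.37 -0.25] tilt [-5.0e-04  1.3e-03 -1.0e+00]
```

Call:
apply_moves:
  series:
    - {"jaw":-1,"linear":[-0.15,0,0],"roll":0}
    - {"jaw":-1,"linear":[-0.32,-0.1,-0.1],"roll":-0.3}
    - {"jaw":-1,"linear":[-0.32,-0.2,-0.2],"roll":-0.6}
    - {"jaw":-1,"linear":[-0.32,-0.3,-0.3],"roll":-0.94}
    - {"jaw":-1,"linear":[-0.32,-0.4,-0.4],"roll":-0.94}
    - {"jaw":-1,"linear":[-0.32,-0.5,-0.5],"roll":-0.94}
    - {"jaw":-1,"linear":[-0.32,-0.546,-0.558],"roll":-0.94}
    - {"jaw":-1,"linear":[-0.32,-0.546,-0.558],"roll":-0.94}
    - {"jaw":-1,"linear":[-0.32,-0.546,-0.558],"roll":-0.94}
    - {"jaw":-1,"linear":[-0.32,-0.546,-0.558],"roll":-0.94}
    - {"jaw":-1,"linear":[-0.32,-0.546,-0.558],"roll":-0.94}
    - {"jaw":-1,"linear":[-0.32,-0.546,-0.558],"roll":-0.94}

```text
t: 1.65
tool_pos: [0.4194, -0.1012, 0.3808]
orientation: [1.657, 0.843, -1.658]
force: [-0.2, 0.4, 0.2]
opening: 0.0933
```

```bash
python3 - <<'E'
from h import *
import pickle
c=cam("wrist"); pickle.dump(c,open("cu.pkl","wb")); save(c,"unit1"); print(c[3])
go(.45,.19,.34,-11)
E
```

```text
[ 0.46057652 -0.04495261  0.57602783]
linear [0.0686, -0.2456, -0.4219] roll -0.8406 | t 1.7 pos [ 0.4194 -0.1013  0.3808] yaw -36.22 F [-0.54  0.06 -0.58] tilt [-0.0012  0.0013 -1.    ]
```

View pics/unit1.png

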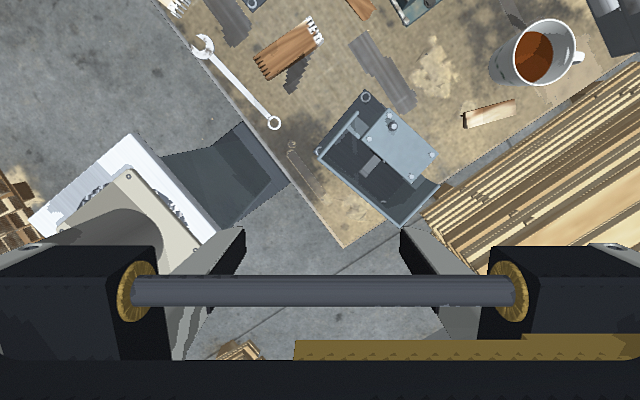

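The wrist view shows the trip unit at about (378,160) with the lever at (370,165). It gives a rough second view only, so I'll go on to the hook.

Call:
apply_moves:
  series:
    - {"jaw":-1,"linear":[0,-0.05,-0.085],"roll":-0.3}
    - {"jaw":-1,"linear":[0.02,-0.1,-0.17],"roll":-0.6}
    - {"jaw":-1,"linear":[0.04,-0.15,-0.255],"roll":-0.84}
    - {"jaw":-1,"linear":[0.06,-0.2,-0.34],"roll":-0.84}
    - {"jaw":-1,"linear":[0.068,-0.246,-0.422],"roll":-0.84}
    - {"jaw":-1,"linear":[0.068,-0.246,-0.422],"roll":-0.84}
    - {"jaw":-1,"linear":[0.068,-0.246,-0.422],"roll":-0.84}
    - {"jaw":-1,"linear":[0.068,-0.246,-0.422],"roll":-0.84}

```text
t: 2.7
tool_pos: [0.4503, 0.1885, 0.3407]
orientation: [1.352, 1.112, -1.351]
force: [-0.2, -0.7, -0.6]
opening: 0.0928
```

```bash
python3 - <<'E'
from h import *
import pickle
c=cam("wrist"); pickle.dump(c,open("ch.pkl","wb")); print(c[3], proj(c,(.485,.21,.215)),proj(c,(.48,-.155,.05)))
u,v=proj(c,(.485,.21,.18)); 
print(u,v)
u,v=int(np.clip(u,100,540)),int(np.clip(v,75,325))
save(cv2.resize(c[0][v-75:v+75,u-100:u+100],None,fx=4,fy=4,interpolation=cv2.INTER_CUBIC),"hook1"); print("off",u-100,v-75)
go(.485,.21,.34,-11)
E
```

```text
[0.46396789 0.25681511 0.53601047] [349.43600417 161.93880977] [371.43699975 335.92858923]
346.83948829113507 158.15790343603265
off 246 83
linear [0.0013, 0.0498, -0.0462] roll -0.0058 | t 2.75 pos [0.4503 0.1886 0.3408] yaw -11.17 F [-0.47  0.14 -0.26] tilt [-4.0e-04  1.2e-03 -1.0e+00]
```

View pics/hook1.png

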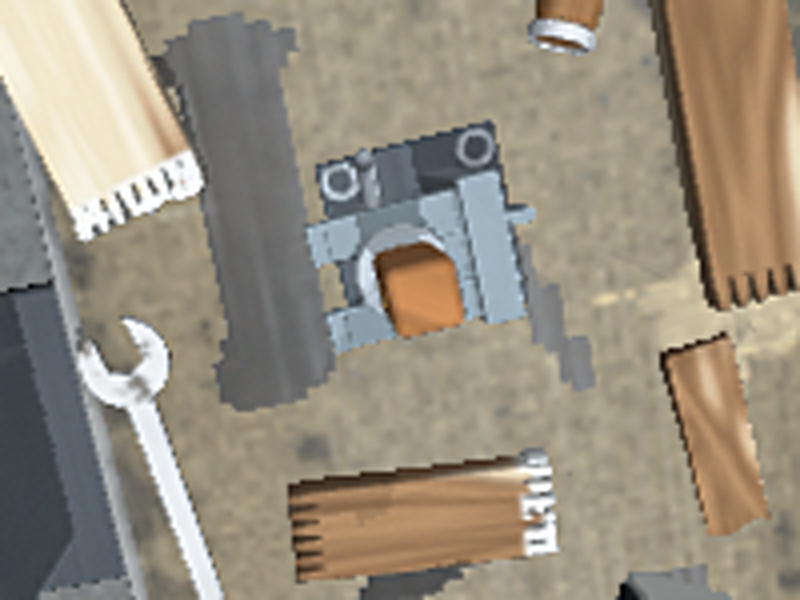

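Crop offset is (246,83), scale 4. The handle's top face lies at about (388..463, 265..337) and the foot tip at (366,160). The fork tines run left (towards the robot) and the collar is a white disc at about (405,270).

```bash
python3 - <<'E'
from h import *
import pickle
c=pickle.load(open("ch.pkl","rb"))
P=lambda x,y,z:onz(c,246+x/4,83+y/4,z)
f=np.array([P(x,y,.215) for x,y in[(388,285),(455,264),(463,322),(402,337)]])
print(f.round(4),f.mean(0).round(4),[np.degrees(np.arctan2(*(b-a)[[1,0]])).round(1) for a,b in[(f[0],f[1]),(f[3],f[2]),(f[3],f[0]),(f[2],f[1])]],np.linalg.norm(np.diff(f,axis=0),axis=1))
print("foot",P(362,158,.037),P(375,207,.027))
print("tines: ",*[P(x,y,.139).round(4) for x,y in [(307,230),(314,262),(330,315),(337,352),(455,190),(500,172),(525,312),(484,322)]])
print("base bolts",P(340,182,.01),P(476,147,.01))
g=c[0][83:233,246:446]; hsv=cv2.cvtColor(g,cv2.COLOR_BGR2HSV)
m=cv2.inRange(hsv,(8,170,150),(16,255,255)); m[:60]=0;m[90:]=0;m[:,:85]=0;m[:,125:]=0
ct=max(cv2.findContours(m,0,2)[0],key=cv2.contourArea);print(cv2.minAreaRect(ct),cv2.boundingRect(ct))
E
```

```text
[[0.4796 0.2196 0.215 ]
 [0.4983 0.2216 0.215 ]
 [0.4979 0.2057 0.215 ]
 [0.4808 0.2049 0.215 ]] [0.4892 0.2129 0.215 ] [np.float64(6.2), np.float64(2.8), np.float64(94.9), np.float64(88.6)] [0.01883998 0.01591095 0.0170806 ]
foot [0.48689766 0.25199117 0.037     ] [0.48910685 0.23110305 0.027     ]
tines:  [0.4601 0.2338 0.139 ] [0.4604 0.223  0.139 ] [0.4623 0.2046 0.139 ] [0.4623 0.1918 0.139 ] [0.5103 0.2371 0.139 ] [0.5257 0.2399 0.139 ] [0.527  0.1929 0.139 ] [0.5129 0.1922 0.139 ]
base bolts [0.47692331 0.24364555 0.01      ] [0.53723527 0.24673591 0.01      ]Traceback (most recent call last):
  File "<stdin>", line 12, in <module>
ValueError: max() iterable argument is empty
```

Call:
apply_moves:
  series:
    - {"jaw":-1,"linear":[0,0.0525,-0.05],"roll":-0.3}
    - {"jaw":-1,"linear":[0.05,0.0525,-0.05],"roll":-0.54}
    - {"jaw":-1,"linear":[0.1,0.0525,-0.05],"roll":-0.54}
    - {"jaw":-1,"linear":[0.15,0.0525,-0.05],"roll":-0.54}
    - {"jaw":-1,"linear":[0.2,0.0525,-0.05],"roll":-0.54}
    - {"jaw":-1,"linear":[0.25,0.0525,-0.05],"roll":-0.54}
    - {"jaw":-1,"linear":[0.293,0.0525,-0.05],"roll":-0.54}
    - {"jaw":-1,"linear":[0.293,0.0525,-0.05],"roll":-0.54}
    - {"jaw":0.2,"linear":[0.293,0.0525,-0.05],"roll":-0.54}
    - {"jaw":0.2,"linear":[0.293,0.0525,-0.05],"roll":-0.54}
  force: 30

```text
t: 4.0
tool_pos: [0.4881, 0.2122, 0.1668]
orientation: [1.147, 1.249, -1.142]
force: [-0.9, -0.0, 0.5]
opening: 0.0775
```

```bash
python3 - <<'E'
from h import *
import pickle
go(.487,.212,.165,5)
cs=cam("scene"); c=cam("wrist"); pickle.dump(c,open("ch2.pkl","wb"))
a=cv2.resize(cs[0][190:310,250:370],(400,400),interpolation=cv2.INTER_CUBIC)
u,v=proj(c,(.487,.212,.18)); print(u,v); u,v=int(u),int(np.clip(v,60,340))
b=cv2.resize(c[0][v-60:v+60,u-60:u+60],(400,400),interpolation=cv2.INTER_CUBIC); print("off",u-60,v-60)
save(np.hstack([a,b]),"grasp1")
E
```

```text
linear [0.0031, -0.0018, 0.0002] roll -0.0 | t 4.0 pos [0.4881 0.2122 0.1668] yaw 5.0 F [-0.92 -0.02  0.52] tilt [ 0.0023  0.002  -1.    ]
320.3083676556964 231.8762576926804
off 260 171
```

View pics/grasp1.png

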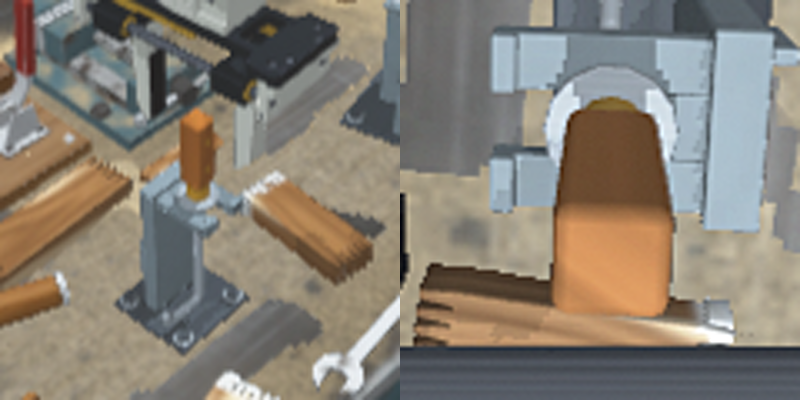

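The scene crop shows the fingers straddling the handle. In the wrist crop the handle faces are square to the jaws and centred, with the fork nearly aligned too. I'll record the seat and then close.

```bash
python3 - <<'E'
from h import *
import pickle
c=pickle.load(open("ch2.pkl","rb"))
P=lambda x,y,z:onz(c,260+(x-400)*.3,171+y*.3,z).round(4)
print("handle top",P(612,260,.215),"collar",P(613,131,.140))
print("tine tips",P(492,60,.139),P(492,182,.139),"post lip",P(704,30,.139),P(706,225,.139), "tine edges",P(540,92,.135),P(540,147,.135))
E
```

```text
handle top [0.4886 0.2157 0.215 ] collar [0.4894 0.215  0.14  ]
tine tips [0.4599 0.2294 0.139 ] [0.4617 0.1994 0.139 ] post lip [0.5082 0.2407 0.139 ] [0.5141 0.1929 0.139 ] tine edges [0.4714 0.2216 0.135 ] [0.4724 0.2079 0.135 ]
```

Call:
apply_moves:
  series:
    - {"jaw":1,"linear":[0.002,-0.001,0],"roll":0}
    - {"jaw":1,"linear":[0.002,-0.001,0],"roll":0}
    - {"jaw":1,"linear":[0.002,-0.001,0],"roll":0}
    - {"jaw":1,"linear":[0.002,-0.001,0],"roll":0}
    - {"jaw":1,"linear":[0.002,-0.001,0],"roll":0}
    - {"jaw":1,"linear":[0.002,-0.001,0],"roll":0}
    - {"jaw":1,"linear":[0.002,-0.001,0],"roll":0}
    - {"jaw":1,"linear":[0.002,-0.001,0],"roll":0}
  force: 45

```text
t: 5.1
tool_pos: [0.4871, 0.2123, 0.1651]
orientation: [1.146, 1.249, -1.142]
force: [0.1, -0.7, -0.8]
opening: 0.0197
```

```bash
python3 - <<'E'
from h import *
go(.487,.212,.181,5); print(read_state()["opening"])
E
```

```text
linear [-0.0266, -0.0002, 0.0004] roll 0.0006 | t 5.1 pos [0.4871 0.2123 0.1651] yaw 5.02 F [ 0.05 -0.66 -0.84] tilt [ 0.0016  0.0018 -1.    ]
0.019735739881642195
```

Call:
apply_moves:
  series:
    - {"jaw":1,"linear":[-0.012,0,0],"roll":0}
    - {"jaw":1,"linear":[-0.025,0,0],"roll":0}
    - {"jaw":1,"linear":[-0.025,0,0],"roll":0}
    - {"jaw":1,"linear":[-0.025,-0.03,0],"roll":0}
    - {"jaw":1,"linear":[-0.025,-0.06,0],"roll":0}
    - {"jaw":1,"linear":[-0.025,-0.09,0],"roll":0}
    - {"jaw":1,"linear":[-0.025,-0.13,0],"roll":0}
    - {"jaw":1,"linear":[-0.06,-0.13,0],"roll":0}
    - {"jaw":1,"linear":[-0.12,-0.13,0],"roll":0}
    - {"jaw":1,"linear":[-0.18,-0.13,0],"roll":0}
    - {"jaw":1,"linear":[-0.25,-0.13,0],"roll":0}
    - {"jaw":1,"linear":[-0.25,-0.13,0],"roll":0}

```text
t: 6.6
tool_pos: [0.4108, 0.2058, 0.319]
orientation: [1.151, 1.246, -1.137]
force: [-0.6, 1.0, -2.1]
opening: 0.0195
```

```bash
python3 - <<'E'
from h import *
s=read_state(); print(s["opening"])
yw=np.radians(13.5); ex=np.array([np.cos(yw),np.sin(yw)]); ey=np.array([-ex[1],ex[0]])
a=np.array([.479,-.154])-.060*ey-.002*ex; print(a)
go(*a,.316,13.5)
import pickle
c=pickle.load(open("cu.pkl","rb"))
cr=cv2.resize(c[0][80:240,300:460],(600,600),interpolation=cv2.INTER_CUBIC); save(cr,"unit2")
E
```

```text
0.01948846614712447
[ 0.49106198 -0.21280909]
linear [0.0031, 0.0722, 0.7067] roll -0.2827 | t 6.6 pos [0.4108 0.2058 0.319 ] yaw 5.02 F [-0.61  1.   -2.06] tilt [ 0.0081  0.0043 -1.    ]
```

View pics/unit2.png

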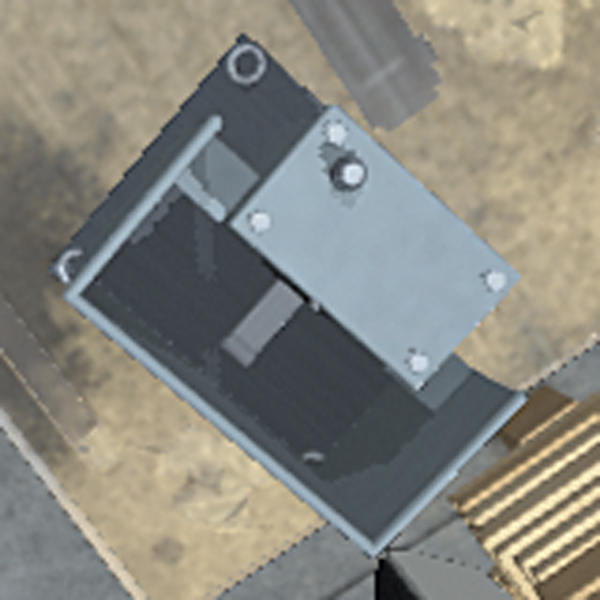

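Crop offset is (300,80), scale 3.75. Guard front corners are at (72,293) and (375,552), cheek ends at (220,118) and (522,398), and the lever end at (236,355).

```bash
python3 - <<'E'
from h import *
import pickle
c=pickle.load(open("cu.pkl","rb"))
P=lambda x,y,z:onz(c,300+x/3.75,80+y/3.75,z)[:2]
L,Rr=P(72,293,.138),P(375,552,.138); BL,BR=P(220,118,.138),P(522,398,.138)
print(L,Rr,BL,BR,"w",np.linalg.norm(L-Rr))
ang=[np.degrees(np.arctan2(*(q)[::-1])) for q in (L-Rr,BL-L,BR-Rr)];print("yaw",ang[0]-90,ang[1:])
print("lever end",P(223,346,.056),P(248,364,.056),"root",P(283,286,.056))
print("house front", P(228,220,.127),P(418,388,.127))
yw=np.radians(13.5); ex=np.array([np.cos(yw),np.sin(yw)]); ey=np.array([-ex[1],ex[0]])
print("lu from guard",(L+Rr)/2+.0405*ex,"from lever",(P(223,346,.056)+P(248,364,.056))/2+.018*ex)
E
```

```text
[ 0.42618388 -0.08378163] [ 0.46468804 -0.24643255] [ 0.5110262  -0.06347001] [ 0.54828322 -0.22559392] w 0.16714631437749783
yaw 13.318387675658627 [np.float64(13.463463209775698), np.float64(13.997426690714095)]
lever end [ 0.4628256  -0.15367446] [ 0.46756266 -0.16788437] root [ 0.50158879 -0.14680473]
house front [ 0.49279458 -0.09806939] [ 0.51784874 -0.2010361 ]
lu from guard [ 0.48481694 -0.15565255] from lever [ 0.48269679 -0.1565774 ]
```

```bash
cat >> h.py <<'E'
yw=np.radians(13.5); ex=np.array([np.cos(yw),np.sin(yw)]); ey=np.array([-ex[1],ex[0]]); LU=np.array([.482,-.155])
E
python3 - <<'E'
from h import *
a=LU-.062*ey; print(a); go(*a,.32,13.5)
E
```

```text
[ 0.49647361 -0.21528694]
linear [-0.0035, 0.0809, 0.7115] roll -0.2827 | t 6.6 pos [0.4108 0.2058 0.319 ] yaw 5.02 F [-0.61  1.   -2.06] tilt [ 0.0081  0.0043 -1.    ]
```

Call:
apply_moves:
  series:
    - {"jaw":1,"linear":[-0.004,0.005,0.04],"roll":-0.05}
    - {"jaw":1,"linear":[-0.004,0.01,0.1],"roll":-0.1}
    - {"jaw":1,"linear":[-0.004,0.02,0.18],"roll":-0.15}
    - {"jaw":1,"linear":[-0.004,0.03,0.26],"roll":-0.2}
    - {"jaw":1,"linear":[-0.004,0.04,0.34],"roll":-0.25}
    - {"jaw":1,"linear":[-0.004,0.05,0.42],"roll":-0.28}
    - {"jaw":1,"linear":[-0.004,0.06,0.5],"roll":-0.283}
    - {"jaw":1,"linear":[-0.004,0.07,0.58],"roll":-0.283}
    - {"jaw":1,"linear":[-0.004,0.08,0.65],"roll":-0.283}
    - {"jaw":1,"linear":[-0.004,0.081,0.69],"roll":-0.283}
    - {"jaw":1,"linear":[-0.004,0.081,0.711],"roll":-0.283}
    - {"jaw":1,"linear":[-0.004,0.081,0.711],"roll":-0.283}
    - {"jaw":1,"linear":[-0.004,0.081,0.711],"roll":-0.283}
    - {"jaw":1,"linear":[-0.004,0.081,0.711],"roll":-0.283}

```text
t: 8.35
tool_pos: [0.4967, -0.214, 0.3206]
orientation: [1.039, 1.308, -1.025]
force: [-0.1, -0.4, -1.6]
opening: 0.0198
```

```bash
python3 - <<'E'
from h import *
import pickle
a=LU-.062*ey; go(*a,.168,13.5); print(read_state()["opening"])
s=cam("scene");w=cam("wrist"); pickle.dump((s,w),open("c3.pkl","wb"))
save(np.hstack([cv2.resize(s[0][100:260,340:500],(400,400),interpolation=2),cv2.resize(w[0][80:280,220:420],(400,400),interpolation=2)]),"over1")
E
```

```text
linear [0.2543, -0.0032, 0.0025] roll 0.0026 | t 8.35 pos [ 0.4967 -0.214   0.3206] yaw 13.58 F [-0.08 -0.4  -1.55] tilt [ 0.0086  0.0042 -1.    ]
0.0197557985953019
```

View pics/over1.png

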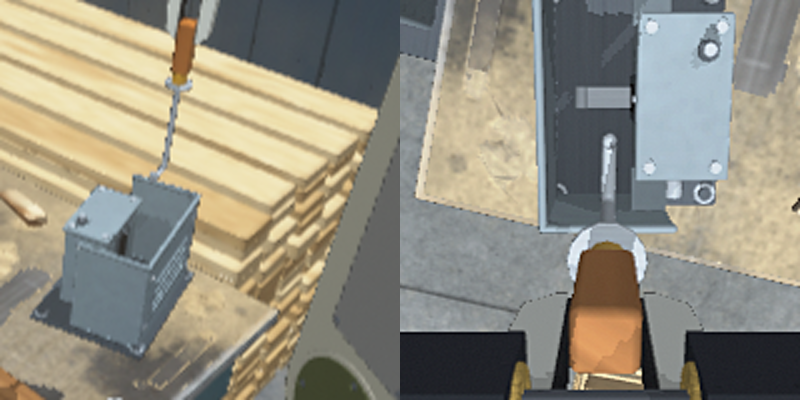

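Scene crop: the hook hangs straight below the gripper, above the unit. Wrist crop: foot tip at (610,137), lever at x 577–632, y 97. I'll check the foot tip and lever in this same view.

```bash
python3 - <<'E'
from h import *
import pickle
s,w=pickle.load(open("c3.pkl","rb"))
P=lambda x,y,z:onz(w,220+(x-400)/2,80+y/2,z)[:2]
U=lambda p:(np.round([(p-LU)@ex*1e3,(p-LU)@ey*1e3],1))
tcp=read_state()["tool_pos"][:2]
print("tcp",U(tcp),"tip",U(P(610,137,.1926)),"collar",U(P(605,262,.236)))
print("lever end",U(P(577,97,.056)),"root",U(P(632,97,.056)),"edges",U(P(600,88,.056)),U(P(600,107,.056)))
print("guard",U(P(541,225,.138)),"housing",U(P(637,180,.127)))
E
```

```text
tcp [  0.5 -61.1] tip [  5.1 -18.9] collar [  2.  -76.6]
lever end [-17.5  -0.4] root [24.4 -0.3] edges [0.  6.3] [ 0.  -7.8]
guard [-39.1 -80.9] housing [ 24.5 -52.7]
```

Call:
apply_moves:
  series:
    - {"jaw":1,"linear":[0.02,-0.008,0.004],"roll":0}
    - {"jaw":1,"linear":[0.06,-0.008,0.004],"roll":0}
    - {"jaw":1,"linear":[0.1,-0.008,0.004],"roll":0}
    - {"jaw":1,"linear":[0.14,-0.008,0.004],"roll":0}
    - {"jaw":1,"linear":[0.18,-0.008,0.004],"roll":0}
    - {"jaw":1,"linear":[0.22,-0.008,0.004],"roll":0}
    - {"jaw":1,"linear":[0.24,-0.008,0.004],"roll":0}
    - {"jaw":1,"linear":[0.254,-0.008,0.004],"roll":0}
    - {"jaw":1,"linear":[0.254,-0.008,0.004],"roll":0}
    - {"jaw":1,"linear":[0.254,-0.008,0.004],"roll":0}

```text
t: 9.7
tool_pos: [0.4944, -0.2174, 0.1692]
orientation: [1.039, 1.306, -1.025]
force: [-0.1, -0.4, -2.4]
opening: 0.0194
```

```bash
python3 - <<'E'
from h import *
import pickle
a=LU-.021*ey-.003*ex; go(*a,.168,13.5)
w=cam("wrist"); pickle.dump(w,open("c4.pkl","wb"))
save(cv2.resize(w[0][60:260,200:440],(720,600),interpolation=2),"in1")
E
```

```text
linear [0.002, -0.0008, -0.0709] roll 0.0023 | t 9.7 pos [ 0.4944 -0.2174  0.1692] yaw 13.57 F [-0.14 -0.37 -2.36] tilt [ 0.01    0.0034 -0.9999]
```

View pics/in1.png

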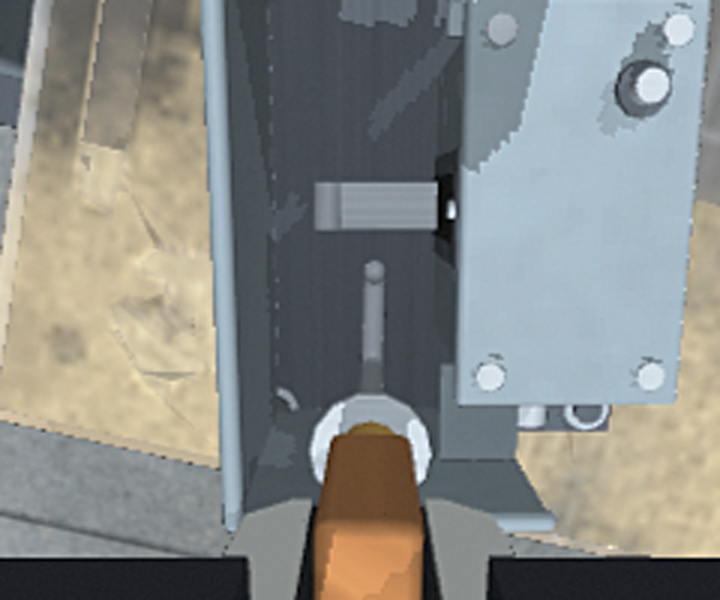

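The foot is down beside the lever: tip at (374,270), lever centred at (377,206), all clear of the guard and housing.

```bash
python3 - <<'E'
from h import *
import pickle
w=pickle.load(open("c4.pkl","rb"))
P=lambda x,y,z:onz(w,200+x/3,60+y/3,z)[:2]
U=lambda p:(np.round([(p-LU)@ex*1e3,(p-LU)@ey*1e3],1))
print("tcp",U(read_state()["tool_pos"][:2]),"tip",U(P(374,270,.041)),"collar",U(P(371,457,.146)))
print("lever end",U(P(315,206,.056)),"root",U(P(438,206,.056)),"edges",U(P(380,182,.056)),U(P(380,230,.056)))
E
```

```text
tcp [ -2.5 -63.6] tip [  1.9 -23.3] collar [ -0.7 -61.7]
lever end [-18.5  -0.4] root [23.3 -0.3] edges [3.6 7.5] [ 3.7 -8.3]
```

Call:
apply_moves:
  series:
    - {"jaw":1,"linear":[0.002,0,-0.012],"roll":0}
    - {"jaw":1,"linear":[0.002,0,-0.03],"roll":0}
    - {"jaw":1,"linear":[0.002,0,-0.048],"roll":0}
    - {"jaw":1,"linear":[0.002,0,-0.062],"roll":0}
    - {"jaw":1,"linear":[0.002,0,-0.07],"roll":0}
    - {"jaw":1,"linear":[0.002,0,-0.07],"roll":0}
    - {"jaw":1,"linear":[-0.006,0,-0.07],"roll":0}
    - {"jaw":1,"linear":[-0.014,0,-0.07],"roll":0}
    - {"jaw":1,"linear":[-0.022,0,-0.07],"roll":0}
    - {"jaw":1,"linear":[-0.022,0,-0.07],"roll":0}

```text
t: 11.0
tool_pos: [0.4849, -0.177, 0.1832]
orientation: [1.04, 1.305, -1.025]
force: [0.2, 0.0, -2.7]
opening: 0.0195
```

```bash
python3 - <<'E'
from h import *
go(*(LU-.021*ey-.003*ex),.193,13.5); w=cam("wrist")
save(cv2.resize(w[0][60:260,200:440],(720,600),interpolation=2),"in2")
U=lambda p:(np.round([(p-LU)@ex*1e3,(p-LU)@ey*1e3],1)); print(U(read_state()["tool_pos"][:2]))
E
```

```text
linear [-0.0164, -0.0009, -0.0017] roll 0.0018 | t 11.0 pos [ 0.4849 -0.177   0.1832] yaw 13.56 F [ 0.23  0.   -2.71] tilt [ 0.0111  0.0028 -0.9999]
[ -2.5 -21.8]
```

View pics/in2.png

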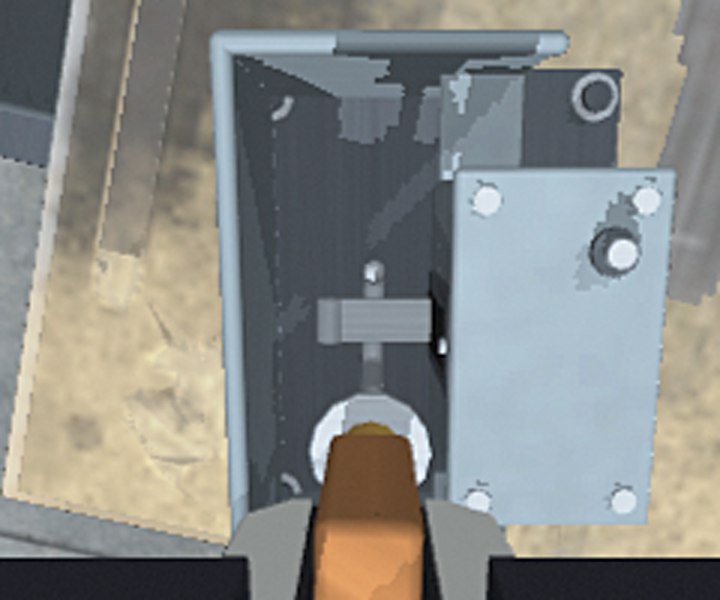

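The foot is under the lever, with the turned-up tip past its far edge at (374,272). Now I'll lift to about 10 mm, below the catch range.

Call:
apply_moves:
  series:
    - {"jaw":1,"linear":[-0.005,0,0],"roll":0}
    - {"jaw":1,"linear":[-0.01,0,0],"roll":0}
    - {"jaw":1,"linear":[-0.015,0,0],"roll":0}
    - {"jaw":1,"linear":[-0.02,0,0],"roll":0}
    - {"jaw":1,"linear":[-0.026,0,0],"roll":0}
    - {"jaw":1,"linear":[-0.026,0,0],"roll":0}
  force: 60

```text
t: 11.8
tool_pos: [0.4845, -0.1769, 0.1986]
orientation: [1.04, 1.305, -1.025]
force: [0.5, 0.3, -5.0]
opening: 0.0199
```

Call:
apply_moves:
  series:
    - {"jaw":1,"linear":[-0.002,0,0],"roll":0}
    - {"jaw":1,"linear":[-0.004,0,0],"roll":0}
    - {"jaw":1,"linear":[-0.004,0,0],"roll":0}

```text
t: 12.18
tool_pos: [0.4845, -0.1769, 0.2011]
orientation: [1.039, 1.305, -1.025]
force: [0.1, 0.5, -5.8]
opening: 0.0196
```

Call:
apply_moves:
  series:
    - {"jaw":1,"linear":[-0.001,0,0],"roll":0}
    - {"jaw":1,"linear":[-0.002,0,0],"roll":0}
    - {"jaw":1,"linear":[-0.002,0,0],"roll":0}

```text
t: 12.55
tool_pos: [0.4845, -0.1769, 0.2023]
orientation: [1.039, 1.305, -1.025]
force: [-0.4, 0.9, -7.1]
opening: 0.0196
```

Call:
apply_moves:
  series:
    - {"jaw":1,"linear":[-0.001,0,0],"roll":0}
    - {"jaw":1,"linear":[-0.002,0,0],"roll":0}
    - {"jaw":1,"linear":[-0.002,0,0],"roll":0}

```text
t: 12.92
tool_pos: [0.4844, -0.1769, 0.2035]
orientation: [1.039, 1.305, -1.025]
force: [-0.2, 0.7, -7.5]
opening: 0.0194
```

Call:
apply_moves:
  series:
    - {"jaw":1,"linear":[-0.001,0,0],"roll":0}
    - {"jaw":1,"linear":[-0.002,0,0],"roll":0}
    - {"jaw":1,"linear":[-0.002,0,0],"roll":0}

```text
t: 13.3
tool_pos: [0.4843, -0.1768, 0.2044]
orientation: [1.04, 1.306, -1.025]
force: [0.9, 1.8, -10.4]
opening: 0.0194
```

Call:
apply_moves:
  series:
    - {"jaw":1,"linear":[-0.001,0,0],"roll":0}
    - {"jaw":1,"linear":[-0.0015,0,0],"roll":0}
    - {"jaw":1,"linear":[-0.0015,0,0],"roll":0}

```text
t: 13.68
tool_pos: [0.4842, -0.1767, 0.2053]
orientation: [1.039, 1.306, -1.025]
force: [0.9, 1.0, -11.0]
opening: 0.0194
```

Call:
apply_moves:
  series:
    - {"jaw":1,"linear":[-0.001,0,0],"roll":0}
    - {"jaw":1,"linear":[-0.0015,0,0],"roll":0}
    - {"jaw":1,"linear":[-0.0015,0,0],"roll":0}

```text
t: 14.05
tool_pos: [0.4842, -0.1767, 0.2062]
orientation: [1.039, 1.306, -1.025]
force: [1.1, 1.4, -9.6]
opening: 0.0199
```

Call:
apply_moves:
  series:
    - {"jaw":1,"linear":[-0.001,0,0],"roll":0}
    - {"jaw":1,"linear":[-0.0015,0,0],"roll":0}
    - {"jaw":1,"linear":[-0.0015,0,0],"roll":0}

```text
t: 14.42
tool_pos: [0.4842, -0.1767, 0.2071]
orientation: [1.039, 1.306, -1.025]
force: [0.3, 1.9, -11.2]
opening: 0.0193
```

Call:
apply_moves:
  series:
    - {"jaw":1,"linear":[-0.001,0,0],"roll":0}
    - {"jaw":1,"linear":[-0.002,0,0],"roll":0}
    - {"jaw":1,"linear":[-0.002,0,0],"roll":0}

```text
t: 14.8
tool_pos: [0.4842, -0.1768, 0.2083]
orientation: [1.039, 1.306, -1.025]
force: [0.8, 1.3, -12.1]
opening: 0.0195
```

```bash
python3 - <<'E'
from h import *
s=read_state(); print(s["tool_pos"].round(4),s["force"].round(2),s["wrist_torque"].round(3))
go(.484,-.177,.21,13.5)
w=cam("wrist"); import pickle; pickle.dump(w,open("c5.pkl","wb"))
save(cv2.resize(w[0][60:260,200:440],(720,600),interpolation=2),"in3")
E
```

```text
[ 0.4842 -0.1768  0.2083] [  0.79   1.3  -12.12] [ 0.18  -0.329 -0.08 ]
linear [-0.0028, -0.0004, 0.0003] roll 0.0022 | t 14.8 pos [ 0.4842 -0.1768  0.2083] yaw 13.57 F [  0.79   1.3  -12.12] tilt [ 0.01    0.0033 -0.9999]
```

View pics/in3.png

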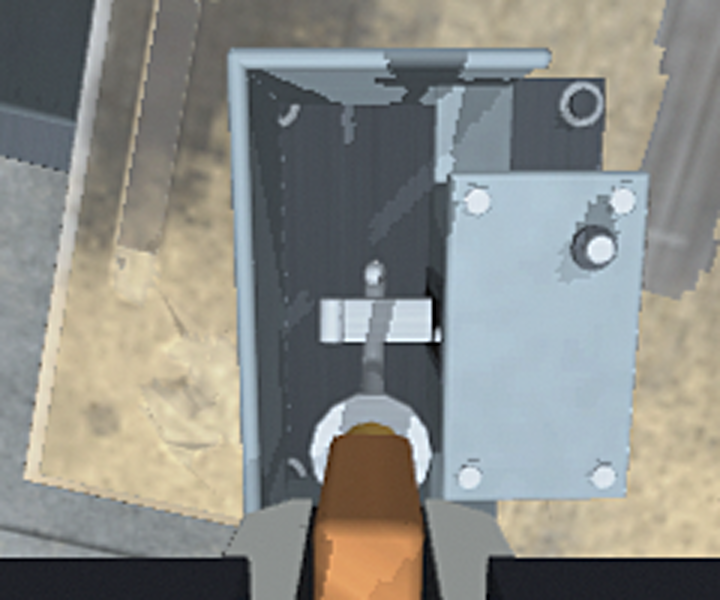

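The hook is upright and the lever is riding on its foot, lifted about 20 mm. I'll continue in small steps.

Call:
apply_moves:
  series:
    - {"jaw":1,"linear":[-0.001,0,0],"roll":0}
    - {"jaw":1,"linear":[-0.0015,0,0],"roll":0}
    - {"jaw":1,"linear":[-0.0015,0,0],"roll":0}

```text
t: 15.22
tool_pos: [0.4843, -0.1769, 0.2096]
orientation: [1.039, 1.306, -1.025]
force: [0.4, 1.3, -10.3]
opening: 0.0193
```

Call:
apply_moves:
  series:
    - {"jaw":1,"linear":[-0.0005,0,0],"roll":0}
    - {"jaw":1,"linear":[-0.001,0,0],"roll":0}
    - {"jaw":1,"linear":[-0.001,0,0],"roll":0}

```text
t: 15.6
tool_pos: [0.4844, -0.177, 0.2105]
orientation: [1.039, 1.305, -1.025]
force: [0.3, 1.1, -7.5]
opening: 0.0195
```

Call:
apply_moves:
  series:
    - {"jaw":1,"linear":[-0.0005,0,0],"roll":0}
    - {"jaw":1,"linear":[-0.001,0,0],"roll":0}
    - {"jaw":1,"linear":[-0.001,0,0],"roll":0}

```text
t: 15.98
tool_pos: [0.4845, -0.177, 0.2112]
orientation: [1.039, 1.305, -1.025]
force: [0.3, 1.4, -7.8]
opening: 0.0196
```

Call:
apply_moves:
  series:
    - {"jaw":1,"linear":[-0.0005,0,0],"roll":0}
    - {"jaw":1,"linear":[-0.001,0,0],"roll":0}
    - {"jaw":1,"linear":[-0.001,0,0],"roll":0}

```text
t: 16.35
tool_pos: [0.4845, -0.177, 0.2119]
orientation: [1.039, 1.305, -1.025]
force: [-0.6, 0.5, -6.6]
opening: 0.0195
```

Call:
apply_moves:
  series:
    - {"jaw":1,"linear":[-0.0005,0,0],"roll":0}
    - {"jaw":1,"linear":[-0.001,0,0],"roll":0}
    - {"jaw":1,"linear":[-0.001,0,0],"roll":0}

```text
t: 16.73
tool_pos: [0.4845, -0.1771, 0.2125]
orientation: [1.039, 1.305, -1.025]
force: [-0.2, 1.0, -7.5]
opening: 0.0192
```

Call:
apply_moves:
  series:
    - {"jaw":1,"linear":[-0.0005,0,0],"roll":0}
    - {"jaw":1,"linear":[-0.001,0,0],"roll":0}
    - {"jaw":1,"linear":[-0.001,0,0],"roll":0}

```text
t: 17.1
tool_pos: [0.4845, -0.1771, 0.2132]
orientation: [1.039, 1.305, -1.025]
force: [-0.1, 0.2, -8.3]
opening: 0.02
```

Call:
apply_moves:
  series:
    - {"jaw":1,"linear":[-0.0005,0,0],"roll":0}
    - {"jaw":1,"linear":[-0.001,0,0],"roll":0}
    - {"jaw":1,"linear":[-0.001,0,0],"roll":0}

```text
t: 17.48
tool_pos: [0.4845, -0.1771, 0.2138]
orientation: [1.039, 1.304, -1.025]
force: [0.5, 1.6, -8.6]
opening: 0.0198
```

Call:
apply_moves:
  series:
    - {"jaw":1,"linear":[-0.0005,0,0],"roll":0}
    - {"jaw":1,"linear":[-0.001,0,0],"roll":0}
    - {"jaw":1,"linear":[-0.001,0,0],"roll":0}

```text
t: 17.85
tool_pos: [0.4845, -0.1771, 0.2145]
orientation: [1.039, 1.304, -1.025]
force: [-0.2, 0.8, -8.7]
opening: 0.0194
```

Call:
apply_moves:
  series:
    - {"jaw":1,"linear":[0.003,0,0],"roll":0}
    - {"jaw":1,"linear":[0.006,0,0],"roll":0}
    - {"jaw":1,"linear":[0.01,0,0],"roll":0}
    - {"jaw":1,"linear":[0.01,0,0],"roll":0}

```text
t: 18.35
tool_pos: [0.4845, -0.177, 0.2081]
orientation: [1.039, 1.305, -1.025]
force: [-0.4, 2.1, -8.7]
opening: 0.0196
```

Still loaded when lowered, so the earlier bump was not the catch. I'll go back up and on.

Call:
apply_moves:
  series:
    - {"jaw":1,"linear":[-0.003,0,0],"roll":0}
    - {"jaw":1,"linear":[-0.006,0,0],"roll":0}
    - {"jaw":1,"linear":[-0.009,0,0],"roll":0}
    - {"jaw":1,"linear":[-0.0105,0,0],"roll":0}
    - {"jaw":1,"linear":[-0.0105,0,0],"roll":0}

```text
t: 18.98
tool_pos: [0.4845, -0.1771, 0.2148]
orientation: [1.039, 1.304, -1.025]
force: [-0.1, 0.7, -6.4]
opening: 0.0196
```

Call:
apply_moves:
  series:
    - {"jaw":1,"linear":[-0.0005,0,0],"roll":0}
    - {"jaw":1,"linear":[-0.0012,0,0],"roll":0}
    - {"jaw":1,"linear":[-0.0012,0,0],"roll":0}

```text
t: 19.35
tool_pos: [0.4845, -0.1771, 0.2156]
orientation: [1.039, 1.304, -1.024]
force: [-0.7, 0.4, -7.4]
opening: 0.0198
```

Call:
apply_moves:
  series:
    - {"jaw":1,"linear":[-0.001,0,0],"roll":0}
    - {"jaw":1,"linear":[-0.002,0,0],"roll":0}
    - {"jaw":1,"linear":[-0.002,0,0],"roll":0}

```text
t: 19.73
tool_pos: [0.4846, -0.1772, 0.217]
orientation: [1.039, 1.304, -1.024]
force: [0.9, 1.0, -6.1]
opening: 0.0194
```

Call:
apply_moves:
  series:
    - {"jaw":1,"linear":[-0.001,0,0],"roll":0}
    - {"jaw":1,"linear":[-0.002,0,0],"roll":0}
    - {"jaw":1,"linear":[-0.002,0,0],"roll":0}

```text
t: 20.1
tool_pos: [0.4846, -0.1772, 0.2182]
orientation: [1.039, 1.304, -1.024]
force: [-0.1, 0.6, -6.9]
opening: 0.0194
```

Call:
apply_moves:
  series:
    - {"jaw":1,"linear":[-0.001,0,0],"roll":0}
    - {"jaw":1,"linear":[-0.002,0,0],"roll":0}
    - {"jaw":1,"linear":[-0.002,0,0],"roll":0}

```text
t: 20.48
tool_pos: [0.4846, -0.1772, 0.2194]
orientation: [1.039, 1.304, -1.024]
force: [-0.8, 1.0, -8.1]
opening: 0.0192
```

Call:
apply_moves:
  series:
    - {"jaw":1,"linear":[-0.001,0,0],"roll":0}
    - {"jaw":1,"linear":[-0.002,0,0],"roll":0}
    - {"jaw":1,"linear":[-0.002,0,0],"roll":0}

```text
t: 20.85
tool_pos: [0.4844, -0.1771, 0.2202]
orientation: [1.039, 1.305, -1.025]
force: [-0.3, 1.3, -10.2]
opening: 0.0196
```

Call:
apply_moves:
  series:
    - {"jaw":1,"linear":[-0.0005,0,0],"roll":0}
    - {"jaw":1,"linear":[-0.0012,0,0],"roll":0}
    - {"jaw":1,"linear":[-0.0012,0,0],"roll":0}

```text
t: 21.22
tool_pos: [0.4842, -0.1769, 0.2206]
orientation: [1.039, 1.305, -1.025]
force: [0.9, 1.4, -13.4]
opening: 0.0197
```

Call:
apply_moves:
  series:
    - {"jaw":1,"linear":[-0.0005,0,0],"roll":0}
    - {"jaw":1,"linear":[-0.001,0,0],"roll":0}
    - {"jaw":1,"linear":[-0.001,0,0],"roll":0}

```text
t: 21.6
tool_pos: [0.4841, -0.1768, 0.2209]
orientation: [1.039, 1.306, -1.025]
force: [-0.0, 2.0, -14.7]
opening: 0.0194
```

Pull is about 12.6 N and rising stiffly, so this should be the buffer. Lowering to see whether the lever is caught.

Call:
apply_moves:
  series:
    - {"jaw":1,"linear":[0.002,0,0],"roll":0}
    - {"jaw":1,"linear":[0.005,0,0],"roll":0}
    - {"jaw":1,"linear":[0.0085,0,0],"roll":0}
    - {"jaw":1,"linear":[0.0085,0,0],"roll":0}
    - {"jaw":1,"linear":[0.0085,0,0],"roll":0}

```text
t: 22.22
tool_pos: [0.4848, -0.1773, 0.2169]
orientation: [1.039, 1.304, -1.024]
force: [0.4, -0.2, -1.8]
opening: 0.0195
```

Force is back to the hook's weight (-1.8 N), so the lever is held by its catch. Next: lower, back out sideways, and rise.

Call:
apply_moves:
  series:
    - {"jaw":1,"linear":[0.02,0,0],"roll":0}
    - {"jaw":1,"linear":[0.045,0,0],"roll":0}
    - {"jaw":1,"linear":[0.05,0,0],"roll":0}
    - {"jaw":1,"linear":[0.05,0,0],"roll":0}
    - {"jaw":1,"linear":[0.05,0,0.015],"roll":0}
    - {"jaw":1,"linear":[0.05,0,0.035],"roll":0}
    - {"jaw":1,"linear":[0.05,0,0.055],"roll":0}
    - {"jaw":1,"linear":[0.05,0,0.07],"roll":0}
    - {"jaw":1,"linear":[0.05,0,0.07],"roll":0}
    - {"jaw":1,"linear":[0.05,0,0.07],"roll":0}

```text
t: 23.48
tool_pos: [0.4949, -0.2179, 0.1868]
orientation: [1.04, 1.304, -1.024]
force: [-0.3, -0.0, -1.1]
opening: 0.0196
```

```bash
python3 - <<'E'
from h import *
U=lambda p:(np.round([(p-LU)@ex*1e3,(p-LU)@ey*1e3],1)); s=read_state();print(U(s["tool_pos"][:2]),s["opening"])
go(*s["tool_pos"][:2],.325,13.5)
E
```

```text
[ -2.2 -64.2] 0.01958728371206218
linear [-0.2303, 0.0028, 0.0001] roll 0.0017 | t 23.48 pos [ 0.4949 -0.2179  0.1868] yaw 13.55 F [-0.29 -0.   -1.13] tilt [ 0.0117  0.0024 -0.9999]
```

Call:
apply_moves:
  series:
    - {"jaw":1,"linear":[-0.03,0,0],"roll":0}
    - {"jaw":1,"linear":[-0.08,0.001,0],"roll":0}
    - {"jaw":1,"linear":[-0.14,0.002,0],"roll":0}
    - {"jaw":1,"linear":[-0.2,0.003,0],"roll":0}
    - {"jaw":1,"linear":[-0.23,0.003,0],"roll":0}
    - {"jaw":1,"linear":[-0.23,0.003,0],"roll":0}
    - {"jaw":1,"linear":[-0.23,0.005,-0.04],"roll":0.05}
    - {"jaw":1,"linear":[-0.23,0.008,-0.11],"roll":0.1}
    - {"jaw":1,"linear":[-0.23,0.011,-0.19],"roll":0.15}
    - {"jaw":1,"linear":[-0.23,0.014,-0.27],"roll":0.2}
    - {"jaw":1,"linear":[-0.23,0.017,-0.35],"roll":0.25}
    - {"jaw":1,"linear":[-0.23,0.02,-0.43],"roll":0.285}
    - {"jaw":1,"linear":[-0.23,0.023,-0.51],"roll":0.285}
    - {"jaw":1,"linear":[-0.23,0.027,-0.59],"roll":0.285}
    - {"jaw":1,"linear":[-0.23,0.032,-0.66],"roll":0.285}
    - {"jaw":1,"linear":[-0.23,0.032,-0.7],"roll":0.285}
    - {"jaw":1,"linear":[-0.23,0.032,-0.719],"roll":0.285}
    - {"jaw":1,"linear":[-0.23,0.032,-0.719],"roll":0.285}
    - {"jaw":1,"linear":[-0.23,0.032,-0.719],"roll":0.285}
    - {"jaw":1,"linear":[-0.23,0.032,-0.719],"roll":0.285}

```text
t: 25.98
tool_pos: [0.4111, 0.2048, 0.3248]
orientation: [1.152, 1.241, -1.136]
force: [0.6, -1.0, -2.0]
opening: 0.0199
```

```bash
python3 - <<'E'
from h import *
import pickle
p=np.array([.4871,.2123]); v=np.array([np.cos(np.radians(5)),np.sin(np.radians(5))])
a=p-.078*v; print(a); go(*a,.182,5); print(read_state()["opening"])
# lever check: same spot of lever, scene picture kept
s=cam("scene"); pickle.dump(s,open("c6.pkl","wb"))
E
```

```text
[0.40939681 0.20550185]
linear [0.2379, -0.0056, -0.0012] roll -0.0027 | t 25.98 pos [0.4111 0.2048 0.3248] yaw 4.92 F [ 0.56 -1.05 -2.01] tilt [ 0.0117  0.0021 -0.9999]
0.019862742651965897
```

Call:
apply_moves:
  series:
    - {"jaw":1,"linear":[0.04,-0.001,-0.001],"roll":-0.003}
    - {"jaw":1,"linear":[0.1,-0.003,-0.001],"roll":-0.003}
    - {"jaw":1,"linear":[0.16,-0.005,-0.001],"roll":-0.003}
    - {"jaw":1,"linear":[0.21,-0.0055,-0.001],"roll":-0.003}
    - {"jaw":1,"linear":[0.238,-0.0055,-0.001],"roll":-0.003}
    - {"jaw":1,"linear":[0.238,-0.0055,-0.001],"roll":-0.003}
    - {"jaw":1,"linear":[0.238,-0.0055,-0.001],"roll":-0.003}

```text
t: 26.9
tool_pos: [0.4103, 0.2057, 0.1836]
orientation: [1.153, 1.241, -1.133]
force: [-0.2, -0.2, -2.2]
opening: 0.0195
```

```bash
python3 - <<'E'
from h import *
go(.4871,.2123,.182,5)
w=cam("wrist"); a=cv2.resize(w[0][60:260,200:440],(480,400),interpolation=2)
s=cam("scene"); b=cv2.resize(s[0][190:310,250:346],(320,400),interpolation=2); save(np.hstack([a,b]),"back1")
E
```

```text
linear [0.0044, 0.1284, 0.0002] roll 0.0001 | t 26.9 pos [0.4103 0.2057 0.1836] yaw 5.0 F [-0.15 -0.21 -2.25] tilt [ 0.0138  0.003  -0.9999]
```

View pics/back1.png

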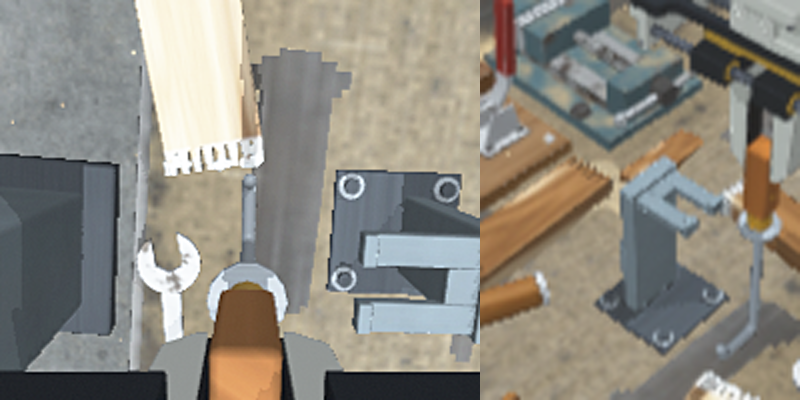

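The hook is upright in front of the fork slot, foot on the left, and nothing has been disturbed. Slide in and lower.

Call:
apply_moves:
  series:
    - {"jaw":1,"linear":[0.001,0.02,0],"roll":0}
    - {"jaw":1,"linear":[0.001,0.05,0],"roll":0}
    - {"jaw":1,"linear":[0.001,0.08,0],"roll":0}
    - {"jaw":1,"linear":[0.001,0.11,0],"roll":0}
    - {"jaw":1,"linear":[0.002,0.128,0],"roll":0}
    - {"jaw":1,"linear":[0.002,0.128,0],"roll":0}
    - {"jaw":1,"linear":[0.002,0.128,0],"roll":0}
    - {"jaw":1,"linear":[0.012,0.128,0],"roll":0}
    - {"jaw":1,"linear":[0.02,0.128,0],"roll":0}
    - {"jaw":1,"linear":[0.024,0.128,0],"roll":0}
    - {"jaw":1,"linear":[0.024,0.128,0],"roll":0}

```text
t: 28.38
tool_pos: [0.4869, 0.2125, 0.1701]
orientation: [1.153, 1.241, -1.133]
force: [-0.3, 0.8, -2.2]
opening: 0.0194
```

```bash
python3 - <<'E'
from h import *
go(.4871,.2123,.1655,5); print(read_state()["opening"])
E
```

```text
linear [0.0076, 0.0002, 0.0004] roll 0.0005 | t 28.38 pos [0.4869 0.2125 0.1701] yaw 5.02 F [-0.34  0.82 -2.19] tilt [ 0.0138  0.003  -0.9999]
0.019432468798575804
```

Call:
apply_moves:
  series:
    - {"jaw":1,"linear":[0.003,0,0],"roll":0}
    - {"jaw":1,"linear":[0.0065,0,0],"roll":0}
    - {"jaw":1,"linear":[0.0065,0,0],"roll":0}

```text
t: 28.75
tool_pos: [0.4868, 0.2125, 0.1659]
orientation: [1.153, 1.241, -1.134]
force: [0.0, 0.6, -2.9]
opening: 0.0195
```

Call:
apply_moves:
  series:
    - {"jaw":1,"linear":[0.001,0,0],"roll":0}
    - {"jaw":1,"linear":[0.002,0,0],"roll":0}
    - {"jaw":1,"linear":[0.002,0,0],"roll":0}

```text
t: 29.12
tool_pos: [0.487, 0.2125, 0.1651]
orientation: [1.153, 1.241, -1.133]
force: [-1.1, 0.5, 2.7]
opening: 0.0197
```

Contact (+2.7 N) at the original height, so the collar is seated. Release and rise.

Call:
apply_moves:
  series:
    - {"jaw":0.5,"linear":[0,0,0],"roll":0}
    - {"jaw":0.3,"linear":[0,0,0],"roll":0}
    - {"jaw":0,"linear":[0,0,0],"roll":0}
    - {"jaw":-0.2,"linear":[0,0,0],"roll":0}
    - {"jaw":-0.2,"linear":[0,0,0],"roll":0}
    - {"jaw":-0.2,"linear":[-0.05,0,0],"roll":0}
    - {"jaw":-0.2,"linear":[-0.12,0,0],"roll":0}
    - {"jaw":-0.2,"linear":[-0.2,0,0],"roll":0}
    - {"jaw":-0.2,"linear":[-0.25,0,0],"roll":0}
    - {"jaw":-0.2,"linear":[-0.25,0,0],"roll":0}
    - {"jaw":-0.2,"linear":[-0.25,0,0],"roll":0}

```text
t: 30.5
tool_pos: [0.4846, 0.212, 0.3139]
orientation: [1.152, 1.242, -1.134]
force: [0.3, -0.1, -0.7]
opening: 0.056
```

```bash
python3 - <<'E'
from h import *
import pickle
d=pickle.load(open("c0.pkl","rb"))
s=read_state();print(s["tool_pos"].round(3),s["force"].round(2),s["opening"])
c=cam("scene"); t=cam("top")
f=cv2.resize
row1=np.hstack([f(d["scene"][0][210:300,270:360],(380,290)),f(c[0][210:300,270:360],(380,290))])
row2=np.hstack([f(d["top"][0][195:285,355:465],(380,290)),f(t[0][195:285,355:465],(380,290))])
save(np.vstack([row1,row2]),"final")
df=cv2.absdiff(d["scene"][0],c[0])[210:300,285:330].max(2); print("diff px>40",(df>40).sum())
E
```

```text
[0.485 0.212 0.314] [ 0.29 -0.07 -0.69] 0.05595771200535685
diff px>40 3
```

```bash
python3 - <<'E'
from h import *
import pickle
d=pickle.load(open("c0.pkl","rb")); t=cam("top"); s=cam("scene")
E=LU-.018*ex
for z in (.056,.086): print(z,proj(t,[*E,z]).round(1),proj(t,[*LU,z]).round(1))
for n,c in(("before",d["top"]),("after",t)):
    print(n); print(cv2.cvtColor(c[0],cv2.COLOR_BGR2GRAY)[246:262:2,400:416])
for n,b,c in(("scene",d["scene"],s),("top",d["top"],t)):
    m=(cv2.absdiff(b[0],c[0]).max(2)>40).astype(np.uint8); k,_,st,_=cv2.connectedComponentsWithStats(m); print(n,[r.tolist() for r in st[1:] if r[4]>12])
E
```

```text
0.056 [409.4 256.4] [407.5 249.9]
0.086 [412.  255.9] [410.1 249.2]
before
[[ 49  48  47  62 109 114 116 114 117 107  52  48  47  46  48  49]
 [ 48  50  49  49  69 113 115 117 112 114 106  58  44  49  48  46]
 [ 53  48  45  53  57  99 114 119 114 116 111  67  51  47  46  49]
 [ 53  49  49  49  48  66 116 115 115 116 116 111  57  47  46  47]
 [ 48  50  51  52  52  61  77 106 106 104  96  98  83  56  49  43]
 [ 49  51  48  51  50  50  60  93 105 105 103  99  84  52  49  49]
 [ 53  52  51  50  50  46  52  57  61  55  51  46  51  46  46  48]
 [ 52  54  53  48  49  48  52  53  58  53  51  46  50  50  42  48]]
after
[[ 44  48  50  48  45  46  88 164 169 169 167 167 151  70  46  44]
 [ 49  46  49  48  46  48  63 119 164 167 171 170 156 110  56  47]
 [ 49  47  47  49  44  48  50  79 159 168 169 171 168 156  72  46]
 [ 48  49  46  48  49  47  47  53  98 170 184 178 186 174 124  62]
 [ 49  46  50  47  46  48  52  47  71 153 158 162 163 166 161 110]
 [ 42  48  47  48  46  49  53  48  52  86 160 162 151 133 120  94]
 [ 47  47  49  47  51  46  48  48  49  51  57  55  55  47  49  42]
 [ 46  50  50  49  49  48  49  53  54  54  50  44  49  45  46  45]]
scene [[266, 0, 374, 315, 42276], [271, 139, 6, 5, 15], [292, 149, 11, 31, 212], [388, 197, 14, 8, 62], [561, 197, 10, 2, 17], [539, 205, 6, 9, 30], [515, 282, 90, 76, 3820], [557, 288, 5, 4, 13], [199, 334, 14, 7, 48], [429, 334, 12, 19, 84], [162, 341, 23, 25, 245]]
top [[101, 151, 275, 249, 19678], [151, 238, 4, 6, 15], [164, 238, 60, 61, 556], [404, 241, 12, 16, 121], [87, 244, 26, 22, 231], [167, 252, 9, 4, 24], [177, 290, 5, 8, 29], [0, 306, 34, 2, 61], [621, 331, 19, 11, 119], [594, 345, 46, 41, 995], [606, 381, 10, 11, 45]]
```

The lever shows 2.6–3 px further right in the top view, as predicted for about 30 mm up, and the hook is pixel-identical to the start. Handing in.

```bash
python3 -c "
from plant import *
print(close_job())"
```

```text
the job is handed in; nothing more can be done
None
```

I lifted the lever onto its catch and hung the hook back on its hanger. I handed the job in at about 31 s with the gripper open and clear above the hook.

- **Lifting:** I took the hook off its hanger and reached over the guard. I slid the foot under the lever from the side and drew it up in steps of about 1 mm.
- **False catch:** A rise and drop in force at about 20 mm of lift looked like the catch. The lever was still bearing on the hook when I lowered it, so I went on.
- **Catch and buffer:** At about 32 mm the pull rose stiffly to about 12.6 N, which I took for the buffer. When I lowered the hook, the force fell back to its own weight, so the lever was caught.
- **Rehanging:** The collar touched down at the same tool height as before (0.165 m, +2.7 N).

**Last checks:**
- **Lever:** In the top view it sits about 3 px over, as predicted for 30 mm up, well after the hook had left it.
- **Hook:** The hanger area in the scene view matches the start picture (3 pixels differ).
- **Not checked by eye:** The final picture could not be viewed because the 12-picture limit was reached.
- **Bystanders:** I did not check each one. The whole-image comparison also showed changed patches elsewhere (left of the hanger in the top view, for one) that I did not trace; they may be the arm and its shadow.

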